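# Engage the spindle lock

## Task

Lock the spindle: with the fingertips, push the disc's handle post round, either way, until the slot in the disc lines up with the locking bar; only then push the bar by its tab through the slot and the keeper until it is fully home, tab against the guide block. Push only: do not lift the bar, and leave the cups and other things on the bench where they stand.

Things in the scene. Friction and masses are not known exactly. Their poses are not given: they have to be found in the camera images.
- lock_fixture: spindle lock: aluminium base plate 365x108x8 mm fixed on six 4 mm feet, under disc, bar, guide and keeper. Origin on the disc's vertical axis at z = 0, the table top; +x is the direction in which the bar is pushed, z up. The plate spans x -275 to +90 mm. The bar lies on the centre line y = 0 in an open channel, x -265 to -58 mm, its cheeks 37 mm wide overall, up to z = 24 mm.
- guide (a point): centre of the top of the guide block, an arch over the bar 50 mm long, 45 mm wide, top 40 mm above the table (screw heads 3 mm more), at fixture x -108 to -58 mm. The bar's tab stops against its rear face (x = -108 mm).
- keeper (a point): centre of the top of the keeper arch beyond the disc: 16 mm long, 51 mm wide, top 40 mm above the table (screw heads 3 mm more), at fixture x 58 to 74 mm. The bar ends up through it. Axes as the fixture's.
- disc (a joint): angle of the slotted steel disc (rad), growing anticlockwise seen from above. 0: slot in line with the bar, handle post on the fixture's -y side; 3.14: also in line, post on the +y side. The post stands at the angle (value - pi/2) from the fixture's +x axis. Stops at -0.12 and 3.26. It stays where it is left; about 3 N at the post turns it.
- disc_top (a point): point on the disc's axis level with its upper face, 36 mm above the table. Disc: 100 mm in diameter, about 20 mm thick; a slot 20 mm wide, its mouths flared to 29 mm, runs right across it through the centre. The frame turns with the disc: x along the slot, z up.
- post_top (a point): centre of the top of the handle post: a dark upright pin, 13 mm in diameter, on the disc 34 mm from its axis, standing from 36 to 70 mm above the table (a 17 mm collar at its foot).
- lock_bar: dark steel bar 14x14 mm, 186 mm long plus an 8 mm push tab at the rear, 0.2 to 0.4 kg, loose in its channel (1.5 mm play a side). Origin on its underside (18 mm above the table), 93 mm behind the nose; x towards the nose, z up. Fully home the origin is at x = -15 mm in the fixture's frame; it starts 134 to 146 mm behind that. About 2 N slides it.
- bar_nose (a point): front end of the bar (round nose), half-way up. Fully home it is at x = +78 mm in the fixture's frame, 4 mm out of the keeper's far side.
- bar_tab (a point): centre of the rear face of the push tab, 45 mm above the table. The tab is an upright plate 32 mm wide, 8 mm thick, from 27 to 63 mm above the table; this rear face is the one to push, and looks along the bar's -x. Fully home it is at x = -116 mm in the fixture's frame.
- cup_wide: turned steel cup with a painted band, 60 mm wide, 52 mm tall, a bystander; origin at the centre of its underside.
- resin_cup: translucent resin mould cup, 68 mm wide, 40 mm tall, a bystander; origin at the centre of its underside.
- cup_tall: narrow turned steel cup, 48 mm wide, 66 mm tall, a bystander; origin at the centre of its underside.
- solder_spool: spool of solder, 55 mm wide, 38 mm tall, a bystander; origin at the centre of its underside.
- flux: small white bottle with a dark cap, 32 mm wide, 75 mm tall, a bystander; origin at the centre of its underside.

How it is judged:
By the outcome, as a careful person would: the job done as asked, in the order asked, and still so for the second after the job is handed in, with the robot touching nothing.
It also fails if it takes over 51 s, if anything falls off the work surface, if the arm or the gripper's body presses on something with over 40 N, if the wrist force passes 120 N, or if a joint passes its speed limit or range.

## Robot

A 6-joint arm with a two-finger parallel gripper is mounted at the origin on a cart in front of the work surface, level with it; the furniture and walls round the work are solid. World frame = base frame: x ahead of the robot, y to its left, z up, the work surface at z = 0. Lengths are in m, angles in rad, forces in N, time in s.
With the tool pointing down it reaches from about 0.35 to 0.975 m from the base axis. Payload 4.9 kg.
Tool frame: the origin (TCP) lies midway between the tips of the shut fingers; the grasp point (between the pads) lies 19 mm behind it; x points along the fingers, y is the direction in which the jaws open and shut, and the axes are right-handed (so a half turn about x gives the same grasp; the last joint's range is limited). The gripper opens to 85 mm and grips with 20 to 120 N. Pads are 22 mm wide; open, the fingers measure 114 mm over their backs; the gripper's body (76 mm by 85 mm) begins 54 mm behind the grasp point. The pads swing forward as they close: fully open they stand 13 mm farther back than shut.
Start: joints at [1.116, 0.053, 1.613, -0, 1.476, -0.119], TCP at [0.206, 0.59, 0.231] pointing down, gripper open.
Joint ranges: [-3.01, 3.01], [-1.01, 2.22], [0.06, 2.58], [-1.02, 4.17], [0.09, 2.62], [-3.14, 3.14]. Speed limits (rad/s): [2.57, 2.57, 3.14, 3.14, 3.14, 3.14].

## Interface

Orientations are given as a unit quaternion [w, x, y, z].
In Python, from plant import manip gives the robot as it stands.
- The arm moves only by the tool send_rows, never from a script. Its argument "motion" is a list that holds one entry, the list of rows, each a list of 6 numbers: the shift along the world's x, y, z in cm, then the turn, a rotation vector about the world's x, y, z in rad. A call has 1 to 12 rows; each row shifts and turns the commanded pose from where the row before left it; what a row does not reach is not made up. A row lasts 1/12 s, in which the tool goes at most 41.7 mm and 7.16 degrees, less where a joint would pass 70% of its speed; a pose out of reach is approached as far as the arm can. A call with a gripper value outside its range is refused whole. "fingers" is the closure, from 0 (fully open) to 1 (shut), set as the call begins (left out, the last holds). The fingers move at their own pace and stop on an object; the grip force is fixed at half the most. Time passes only in rows, so rows that do not move let the fingers close. It gives the time, the measured TCP pose, the force and the opening at its end, in the units of the state.
- manip.state(): the state, without advancing time (a new reading comes with each control period).
- manip.grab_frame(name): name is "side" or "top"; returns the picture (400x640x3 uint8, red, green, blue); there is no depth.
- manip.calibration(name): a dict with "mtx" (3x3 intrinsics, pixels), "cam_to_world" (4x4, takes a point from camera to world coordinates). Camera axes: x right, y up, looking along -z (the intrinsics and any distortion apply to the point x, -y, -z); pixel columns grow to the right and rows downward; lengths in m; the calibration is good to about 2 mm. A picture is of the moment at which its call begins. calibration takes no time and is no camera call.
- manip.job_done(): hands the job in, once; it reports no verdict.
Trained networks look in the newest picture that a camera, given by its name, has taken for a name from the list of things; names that differ only in an ending like _2 or _b are one class to them, and where a whole thing is asked for, a point or a joint stands for the part that bears it (a point fixed in the world has none). Each returns a list of dicts, best first, with "confidence" (0 to 1); they miss things now and then, are a little off and sometimes report something else, mostly with a low value. They report only what shows in the picture. A call takes as long as a camera call.
- manip.boxes_of(query, camera): "centre" ([x, y, z] in m, in the coordinates of the camera as it stood for that picture, good to about 4 mm: the middle of the surface that is visible of it).
- manip.trace(query, camera): "region" (400x640 bool, what is visible of it).
- manip.landmark_of(query, camera): "centre" ([x, y, z] in m, in the coordinates of the camera as it stood for that picture, good to about 4 mm: a listed point, or the origin of a listed thing).
The state is a dict: "time": time; "joint_pos": joint angles; "joint_vel": joint speeds; "joint_efforts": joint torques, N m; "tool_pos": TCP position; "tool_rot": TCP orientation; "contact_force": force on the tool from outside, world axes, zero at the start; "ft_torque": the same for the moment, N m; "gripper_width": opening from 0.0 (shut) to 1.0 (fully open).
Only numpy, scipy, OpenCV 4.12 (cv2) and the standard library are available. Lean on these libraries where they do the work, as an engineer would, in place of code of your own. Each camera call takes 0.05 s, during which the arm holds its last target.

## Working session

There is one attempt and no reset: what is moved stays moved. The work goes in short steps, Python scripts to look and compute and a tool call to move; the robot and the scene stay as the last step left them, time stands still between calls to the robot, and variables do not carry over. Pictures are saved under pics/ and viewed, and the job is handed in when it is done.

Besides the shell and the picture viewer there is one more tool, called after "Call:" by a JSON object that holds its "name" and its "arguments". send_rows: Moves the arm, as the interface text tells. Its arguments: {"type":"object","properties":{"motion":{"type":"array","items":{"type":"array","items":{"type":"array","items":{"type":"number"}}}},"fingers":{"type":"number"}},"required":["motion"]}

```bash
mkdir -p pics; ls
cat > h.py <<'E'
from plant import manip
import numpy as np, cv2
def snap(n,f):
    im=manip.grab_frame(n); cv2.imwrite('pics/'+f,im[:,:,::-1]); return im
def w(n,c):
    T=np.array(manip.calibration(n)['cam_to_world']); return (T@np.r_[c,1])[:3]
def lm(q,n):
    r=manip.landmark_of(q,n)
    return [(np.round(w(n,d['centre']),4).tolist(),round(d['confidence'],2)) for d in r[:2]]
E
python3 - <<'E'
from h import *
s=manip.state();print({k:np.round(v,3).tolist() for k,v in s.items()})
for n in('top','side'):
    snap(n,n+'0.png'); print(n,np.round(manip.calibration(n)['cam_to_world'],3).tolist())
    for q in ['lock_fixture','guide','keeper','disc_top','post_top','bar_nose','bar_tab','lock_bar']: print(q,lm(q,n))
E
```

```text
pics
{'time': 0.0, 'joint_pos': [1.116, 0.053, 1.614, 0.0, 1.476, -0.119], 'joint_vel': [-0.001, 0.0, 0.001, 0.002, -0.0, 0.002], 'joint_efforts': [0.001, -39.368, -37.017, -0.0, 0.007, 0.0], 'tool_pos': [0.206, 0.59, 0.23], 'tool_rot': [0.697, 0.117, 0.697, -0.119], 'contact_force': [0.233, -0.152, -0.173], 'ft_torque': [-0.035, -0.001, 0.0], 'gripper_width': 1.003}
top [[0.074, 0.971, -0.226, 0.335], [-0.997, 0.073, -0.011, -0.004], [0.006, 0.227, 0.974, 1.16], [0.0, 0.0, 0.0, 1.0]]
lock_fixture [([0.5644, -0.0572, 0.0012], 0.85)]
guide [([0.5812, -0.1398, 0.0394], 0.81)]
keeper [([0.5419, 0.0046, 0.0419], 0.88)]
disc_top [([0.5641, -0.0538, 0.0374], 0.88)]
post_top [([0.5298, -0.0373, 0.0697], 0.69)]
bar_nose [([0.6971, 0.0464, 0.0015], 0.43), ([0.5182, -0.2864, 0.0013], 0.24)]
bar_tab [([0.6238, -0.2975, 0.0506], 0.6)]
lock_bar [([0.6004, -0.205, 0.0214], 0.6), ([0.7155, -0.0834, 0.0025], 0.27)]
side [[0.586, -0.668, 0.458, 1.112], [0.81, 0.481, -0.335, -0.383], [0.003, 0.568, 0.823, 1.06], [0.0, 0.0, 0.0, 1.0]]
lock_fixture [([0.5592, -0.0514, 0.001], 0.56)]
guide [([0.5822, -0.137, 0.037], 0.83)]
keeper [([0.5423, 0.0093, 0.043], 0.92)]
disc_top [([0.5578, -0.0583, 0.0407], 0.66), ([0.5816, -0.1347, 0.0402], 0.44)]
post_top []
bar_nose []
bar_tab [([0.6221, -0.3005, 0.0436], 0.58)]
lock_bar [([0.5953, -0.201, 0.0145], 0.82)]
```

View pics/top0.png

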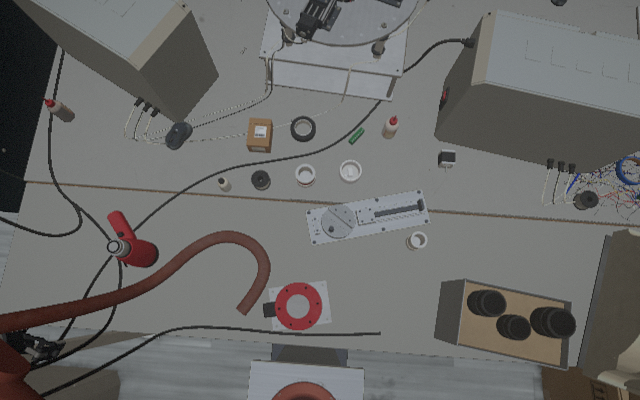

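View pics/side0.png

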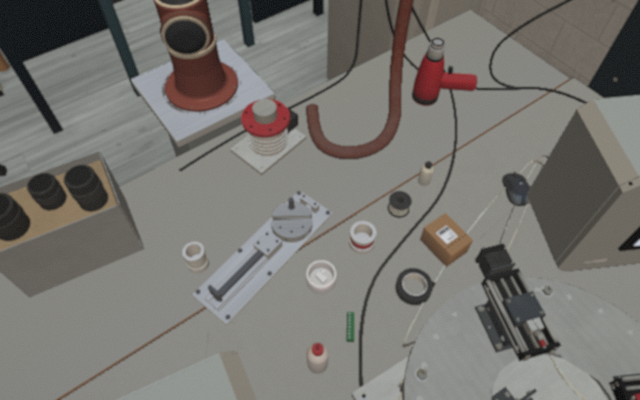

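Run:
```python
from h import *
a=cv2.imread('pics/top0.png')[165:265,290:450]; b=cv2.imread('pics/side0.png')[170:330,170:350]
cv2.imwrite('pics/topz.png',cv2.resize(a,(800,500),interpolation=cv2.INTER_CUBIC)); cv2.imwrite('pics/sidez.png',cv2.resize(b,(675,600),interpolation=cv2.INTER_CUBIC))
for n in('top','side'):
    c=manip.calibration(n);print(c)
    T=np.linalg.inv(np.array(c['cam_to_world']));p=(T@np.r_[0.206,.59,.23,1])[:3];p=np.array(c['mtx'])@np.array([p[0],-p[1],-p[2]]);print(p[:2]/p[2])
```

```text
{'mtx': array([[389.14856382,   0.        , 316.34515781],
       [  0.        , 389.14856382, 206.88514837],
       [  0.        ,   0.        ,   1.        ]]), 'cam_to_world': array([[ 0.07397028,  0.97121233, -0.22643986,  0.33539717],
       [-0.99724414,  0.07333549, -0.01122636, -0.00432506],
       [ 0.0057029 ,  0.22664624,  0.97396045,  1.16008292],
       [ 0.        ,  0.        ,  0.        ,  1.        ]])}
[ 48.65635507 335.92943296]
{'mtx': array([[511.91732717,   0.        , 318.05471046],
       [  0.        , 511.91732717, 196.0444914 ],
       [  0.        ,   0.        ,   1.        ]]), 'cam_to_world': array([[ 0.5862682 , -0.6679046 ,  0.45846815,  1.11160466],
       [ 0.8101113 ,  0.48122062, -0.33488265, -0.38321772],
       [ 0.00304533,  0.56774128,  0.82320141,  1.0601564 ],
       [ 0.        ,  0.        ,  0.        ,  1.        ]])}
[409.67912706 -20.25087276]
```

View pics/topz.png

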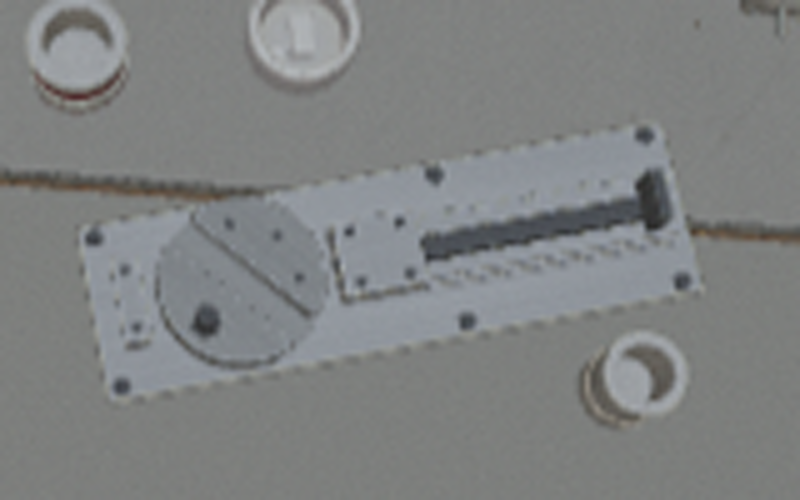

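View pics/sidez.png

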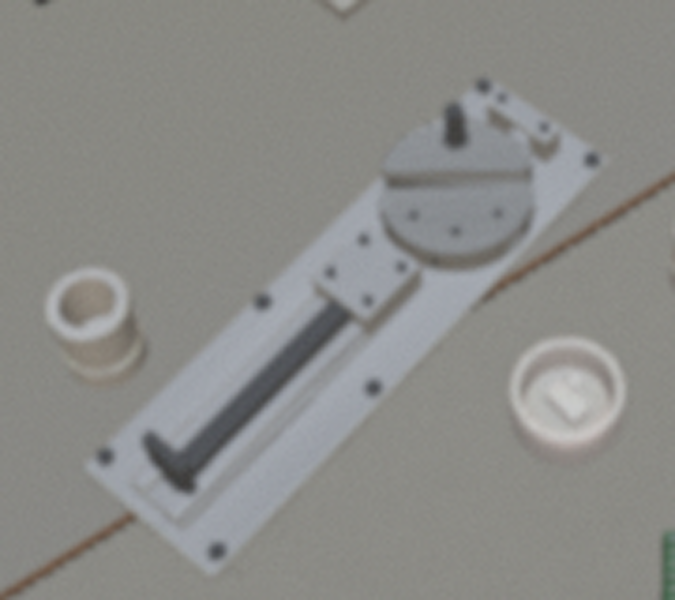

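```bash
cat > fit.py <<'E'
from h import *
from scipy.optimize import least_squares
def proj(n,P):
    c=manip.calibration(n);T=np.linalg.inv(np.array(c['cam_to_world']));p=np.asarray(P)@T[:3,:3].T+T[:3,3];p=p*[1,-1,-1];p=p@np.array(c['mtx']).T;return p[:,:2]/p[:,2:]
def fw(th,x,y,P):
    P=np.atleast_2d(P);c,s=np.cos(th),np.sin(th);return np.c_[x+c*P[:,0]-s*P[:,1],y+s*P[:,0]+c*P[:,1],P[:,2]]
E
python3 - <<'E'
from fit import *
C=np.array([[90,54,12],[90,-54,12],[-275,54,12],[-275,-54,12],[-265,0,0]])[:4]/1e3
# image corners: fixture +y is image-down in top
top=np.array([[112,403],[80,228],[703,290],[662,122]])/5+[290,165]
side=np.array([[480,80],[606,158],[88,466],[212,576]])/3.75+[170,170]
L=[([-.083,0,.04],[.5812,-.1398]),([-.083,0,.04],[.5822,-.137]),([.066,0,.04],[.5419,.0046]),([.066,0,.04],[.5423,.0093]),([0,0,.036],[.5641,-.0538]),([0,0,.036],[.5578,-.0583])]
def res(q,w=1):
    a=(proj('top',fw(*q,C))-top).ravel();b=(proj('side',fw(*q,C))-side).ravel()
    l=np.concatenate([(fw(*q,[p])[0,:2]-m)/.004 for p,m in L])
    return np.r_[a,b,w*l]
q0=[np.radians(105),.56,-.057]
for w_ in(1,0):
    r=least_squares(res,q0,kwargs=dict(w=w_),loss='soft_l1');print(np.degrees(r.x[0]),r.x[1:],np.round(r.fun,1))
q=r.x
from scipy.spatial.transform import Rotation as R
s=manip.state();M=R.from_quat(s['tool_rot'],scalar_first=True).as_matrix();print(np.round(M,3))
th=q[0];c,s_=np.cos(th),np.sin(th)
for P in([.5298,-.0373],[.6238,-.2975],[.6221,-.3005]):
    d=np.array(P)-q[1:];print(c*d[0]+s_*d[1],-s_*d[0]+c*d[1])
for n in('top','side'):
    for v in (2.2,2.3,2.4): print(n,v,proj(n,fw(*q,[[.034*np.sin(v),-.034*np.cos(v),.07]])))
E
```

```text
105.0992036746484 [ 0.55898473 -0.05789319] [-1.1  0.2 -1.3  0.2  0.1  0.  -0.6 -0.4  0.5 -1.7  0.8  0.4 -2.5  0.7
 -0.4  1.4 -0.1  0.4 -0.4 -0.3 -0.   0.3 -0.1 -0.9 -1.3 -1.   0.3  0.1]
105.1481709328828 [ 0.55850962 -0.05820515] [-0.9  0.3 -1.2  0.4  0.2  0.1 -0.6 -0.3  0.3 -1.8  0.6  0.3 -2.7  0.7
 -0.6  1.3 -0.   0.  -0.  -0.  -0.   0.  -0.  -0.  -0.  -0.   0.   0. ]
[[ 0.     0.329  0.944]
 [ 0.     0.944 -0.329]
 [-1.     0.     0.   ]]
0.02768105114331859 0.022249206080700794
-0.248041566581564 -0.0004901447222186717
-0.25049308898009154 0.0019347342292999406
top 2.2 [[330.70697137 227.47011424]]
top 2.3 [[331.62738287 228.23212683]]
top 2.4 [[332.62020768 228.90097082]]
side 2.2 [[291.42540943 199.63118765]]
side 2.3 [[289.97154443 199.62778681]]
side 2.4 [[288.52006168 199.74447018]]
```

Call:
{"name": "send_rows", "arguments": {"motion": [[[1.43,-2.52,0,0,0,-0.078],[1.43,-2.52,0,0,0,-0.078],[1.43,-2.52,0,0,0,-0.078],[1.43,-2.52,0,0,0,-0.078],[1.43,-2.52,0,0,0,-0.078],[1.43,-2.52,0,0,0,-0.078],[1.43,-2.52,0,0,0,-0.078],[1.43,-2.52,0,0,0,-0.078],[1.43,-2.52,0,0,0,-0.078],[1.43,-2.52,0,0,0,-0.078],[1.43,-2.52,0,0,0,-0.078],[1.43,-2.52,0,0,0,-0.078]]], "fingers": 1}}

```text
time: 1.9
tool_pos: [0.378, 0.2864, 0.2316]
tool_rot: [0.568, 0.421, 0.568, -0.421]
contact_force: [0.5, 0.4, 0.2]
gripper_width: -0.001
```

Call:
{"name": "send_rows", "arguments": {"motion": [[[1.43,-2.52,0,0,0,-0.078],[1.43,-2.52,0,0,0,-0.078],[1.43,-2.52,0,0,0,-0.078],[1.43,-2.52,0,0,0,-0.078],[1.43,-2.52,0,0,0,-0.078],[1.43,-2.52,0,0,0,-0.078],[1.43,-2.52,0,0,0,-0.078],[1.43,-2.52,0,0,0,-0.078],[1.43,-2.52,0,0,0,-0.078],[1.43,-2.52,0,0,0,-0.078],[1.43,-2.52,0,0,0,-0.078],[1.43,-2.52,0,0,0,-0.078]]]}}

```text
time: 2.9
tool_pos: [0.5497, -0.0161, 0.2314]
tool_rot: [0.317, 0.632, 0.317, -0.632]
contact_force: [1.0, 0.7, 1.1]
gripper_width: 0.003
```

Call:
{"name": "send_rows", "arguments": {"motion": [[[0,0,-2,0,0,0],[0,0,-2,0,0,0],[0,0,-2,0,0,0],[0,0,-2,0,0,0],[0,0,-2,0,0,0],[0,0,0,0,0,0],[0,0,0,0,0,0]]]}}

```text
time: 3.48
tool_pos: [0.5483, -0.0146, 0.1303]
tool_rot: [-0.318, -0.631, -0.319, 0.632]
contact_force: [-0.4, 0.4, -0.4]
gripper_width: -0.004
```

Run:
```python
from h import *
from scipy.spatial.transform import Rotation as R
a=snap('top','t1.png');b=snap('side','s1.png')
cv2.imwrite('pics/t1z.png',cv2.resize(cv2.imread('pics/t1.png')[165:265,290:450],(800,500),interpolation=2)); cv2.imwrite('pics/s1z.png',cv2.resize(cv2.imread('pics/s1.png')[100:260,190:350],(600,600),interpolation=2))
s=manip.state();print(s['time'],s['tool_pos'],np.round(R.from_quat(s['tool_rot'],scalar_first=True).as_matrix(),3),s['joint_pos'],s['contact_force'],s['gripper_width'])
```

```text
3.5833 [ 0.55008594 -0.01486583  0.13292555] [[ 0.002  0.804 -0.595]
 [-0.    -0.595 -0.804]
 [-1.     0.002 -0.001]] [-1.62266178e-01 -4.50128211e-02  1.87982541e+00 -5.17330557e-06
  1.30443460e+00  4.74677418e-01] [0.08256459 0.0220656  1.20609829] 0.0057758075379587374
```

View pics/t1z.png

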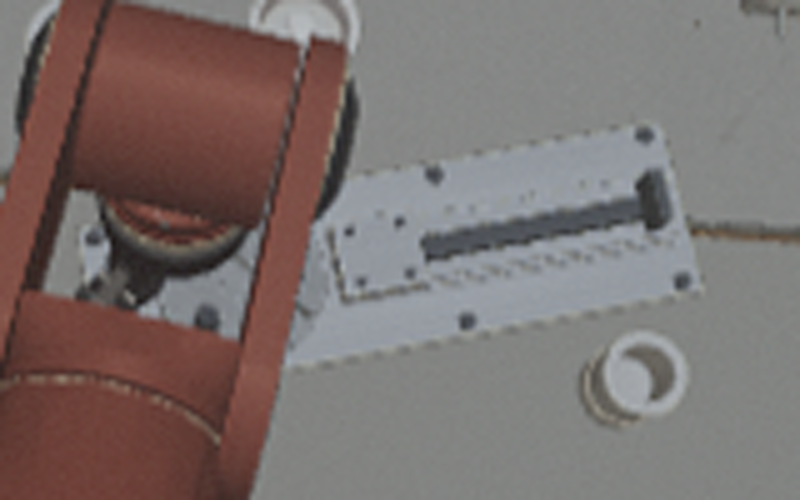

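View pics/s1z.png

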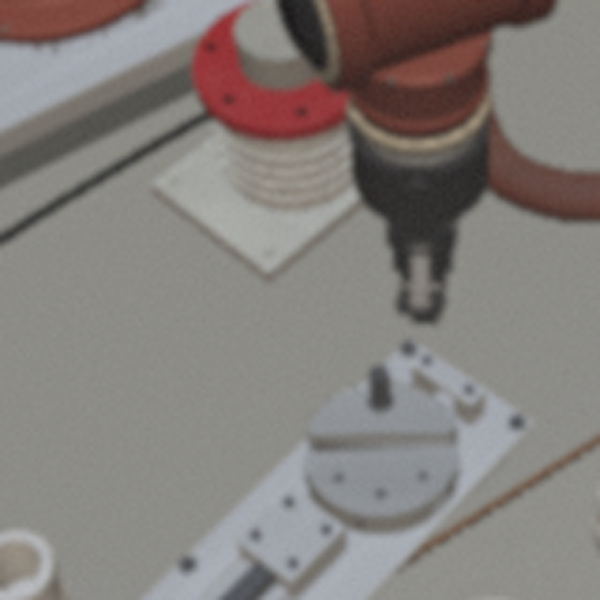

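Call:
{"name": "send_rows", "arguments": {"motion": [[[0,0,-2,0,0,0],[0,0,-2,0,0,0],[0,0,-2,0,0,0],[0,0,-1,0,0,0],[0,0,-0.5,0,0,0],[0,0,-0.5,0,0,0],[0,0,0,0,0,0],[0,0,0,0,0,0]]]}}

```text
time: 4.25
tool_pos: [0.55, -0.0148, 0.0524]
tool_rot: [0.319, 0.632, 0.318, -0.631]
contact_force: [-0.5, 0.9, 0.4]
gripper_width: -0.003
```

Run:
```python
from h import *
b=snap('side','s2.png')
cv2.imwrite('pics/s2z.png',cv2.resize(cv2.imread('pics/s2.png')[130:260,220:350],(600,600),interpolation=2))
s=manip.state();print(s['time'],s['tool_pos'],s['contact_force'])
# plan arc
c,sn=np.cos(np.radians(105.1)),np.sin(np.radians(105.1));Rm=np.array([[c,-sn],[sn,c]])
start=np.array([.549,-.0145])
pts=[]
for a in [39,39]+list(np.arange(45,91,6.0))+[90]:
    off=.030 if not pts else .0175
    r=np.radians(a);P=.034*np.array([np.cos(r),np.sin(r)])-off*np.array([-np.sin(r),np.cos(r)]);pts.append((a,Rm@P+[.559,-.058]))
for a,p in pts: print(a,np.round(p*100,2))
print(np.round(np.diff([p for _,p in pts],axis=0)*100,2))
```

```text
4.3 [ 0.55011212 -0.01486392  0.05262716] [ 0.23082753 -0.72375813 -0.10550078]
39 [54.9  -1.38]
39 [54.17 -2.39]
45.0 [53.82 -2.59]
51.0 [53.5  -2.82]
57.0 [53.2  -3.09]
63.0 [52.93 -3.39]
69.0 [52.7  -3.71]
75.0 [52.5  -4.06]
81.0 [52.33 -4.42]
87.0 [52.21 -4.8 ]
90 [52.16 -5.  ]
[[-0.73 -1.01]
 [-0.35 -0.2 ]
 [-0.32 -0.23]
 [-0.3  -0.27]
 [-0.27 -0.3 ]
 [-0.24 -0.32]
 [-0.2  -0.35]
 [-0.16 -0.37]
 [-0.12 -0.38]
 [-0.05 -0.19]]
```

View pics/s2z.png

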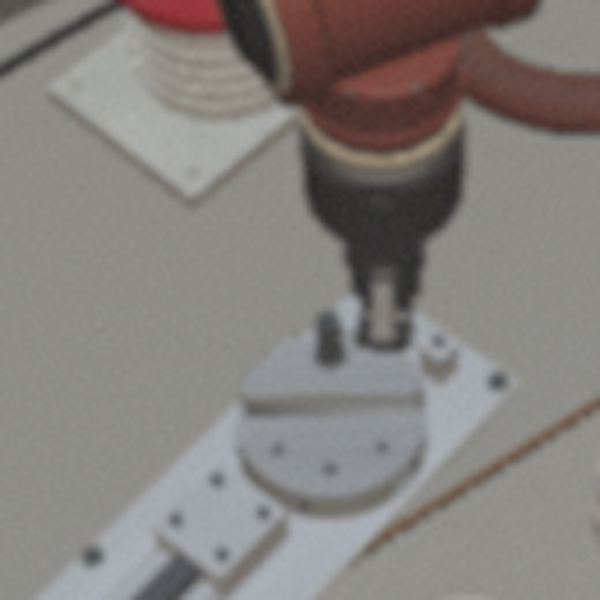

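Call:
{"name": "send_rows", "arguments": {"motion": [[[-0.25,-0.3,0,0,0,0],[-0.25,-0.3,0,0,0,0],[-0.25,-0.3,0,0,0,0],[-0.18,-0.1,0,0,0,0.052],[-0.17,-0.1,0,0,0,0.052],[-0.16,-0.11,0,0,0,0.052],[-0.16,-0.12,0,0,0,0.052],[-0.15,-0.13,0,0,0,0.052],[-0.15,-0.14,0,0,0,0.052],[-0.14,-0.15,0,0,0,0.052],[-0.13,-0.15,0,0,0,0.052],[0,0,0,0,0,0]]]}}

```text
time: 5.3
tool_pos: [0.5295, -0.0337, 0.0517]
tool_rot: [0.442, 0.553, 0.442, -0.551]
contact_force: [1.2, 1.5, -0.0]
gripper_width: -0.001
```

Call:
{"name": "send_rows", "arguments": {"motion": [[[-0.12,-0.16,0,0,0,0.052],[-0.12,-0.16,0,0,0,0.052],[-0.1,-0.17,0,0,0,0.052],[-0.1,-0.18,0,0,0,0.052],[-0.08,-0.18,0,0,0,0.052],[-0.08,-0.18,0,0,0,0.052],[0,0,0,0,0,0],[0,0,0,0,0,0]]]}}

```text
time: 5.97
tool_pos: [0.5234, -0.044, 0.0517]
tool_rot: [0.522, 0.478, 0.522, -0.477]
contact_force: [0.8, 0.9, 1.7]
gripper_width: 0.0
```

Run:
```python
from h import *
b=snap('side','s3.png')
cv2.imwrite('pics/s3z.png',cv2.resize(cv2.imread('pics/s3.png')[130:260,220:350],(600,600),interpolation=2))
print(lm('post_top','side'))
s=manip.state();print(s['time'],s['tool_pos'],s['contact_force'])
```

```text
[([0.54, 0.0032, 0.0379], 0.65), ([0.593, -0.2034, 0.02], 0.22)]
6.0667 [ 0.52336247 -0.04402121  0.05157844] [-0.22302534  2.1363935   1.06329246]
```

View pics/s3z.png

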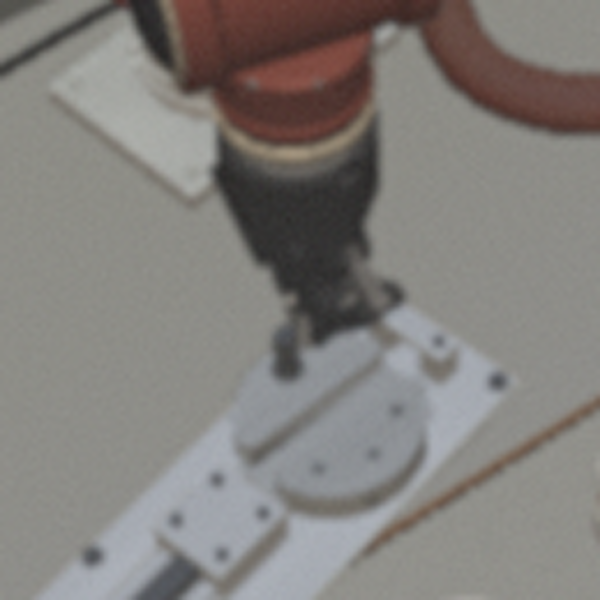

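```bash
cat > ov.py <<'E'
from fit import *
Q=[np.radians(105.1),.559,-.058]
def ov(src,n,crop,k,vals,out):
    x0,y0,x1,y1=crop;im=cv2.imread('pics/'+src)[y0:y1,x0:x1];im=cv2.resize(im,None,fx=k,fy=k,interpolation=2)
    tiles=[im.copy()]
    for v in vals:
        t=im.copy()
        def line(P):
            p=((proj(n,fw(*Q,P))-[x0,y0]+.5)*k*8).astype(int);cv2.polylines(t,[p.reshape(-1,1,2)],False,(0,0,255),1,cv2.LINE_AA,3)
        c,s=np.cos(v),np.sin(v)
        for sy in(-.01,.01):
            line([[c*x-s*sy,s*x+c*sy,.036] for x in(-.049,.049)])
        a=np.linspace(0,6.3,60);line(np.c_[.05*np.cos(a),.05*np.sin(a),0*a+.036])
        line(np.c_[.0065*np.cos(a)+.034*s,.0065*np.sin(a)-.034*c,0*a+.07])
        tiles.append(t)
    cv2.imwrite('pics/'+out,np.hstack(tiles))
E
python3 -c "
from ov import *
ov('s3.png','side',(255,180,320,250),4,[2.8,2.95],'o3.png')"
```

```text
(no output)
```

View pics/o3.png

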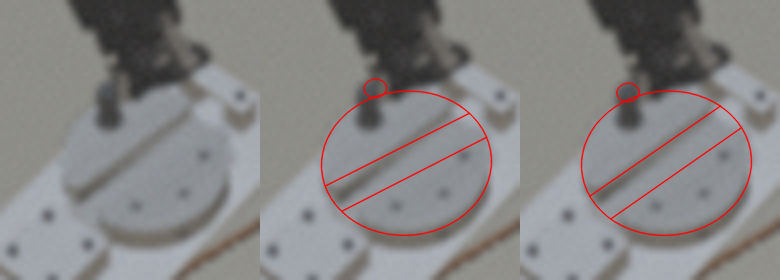

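Call:
{"name": "send_rows", "arguments": {"motion": [[[-0.06,-0.19,0,0,0,0.052],[-0.05,-0.19,0,0,0,0.052],[-0.04,-0.19,0,0,0,0.052],[0,0,0,0,0,0],[0,0,0,0,0,0]]]}}

```text
time: 6.48
tool_pos: [0.5216, -0.0497, 0.0513]
tool_rot: [0.557, 0.435, 0.557, -0.435]
contact_force: [-1.0, 1.8, 2.3]
gripper_width: 0.002
```

Run:
```python
from ov import *
snap('side','s4.png');s=manip.state();print(s['time'],s['tool_pos'],s['contact_force'])
ov('s4.png','side',(255,180,320,250),4,[3.06,3.14],'o4.png')
```

```text
6.5333 [ 0.52158362 -0.04973282  0.05122115] [-0.3546465   0.90036979  0.62529996]
```

View pics/o4.png

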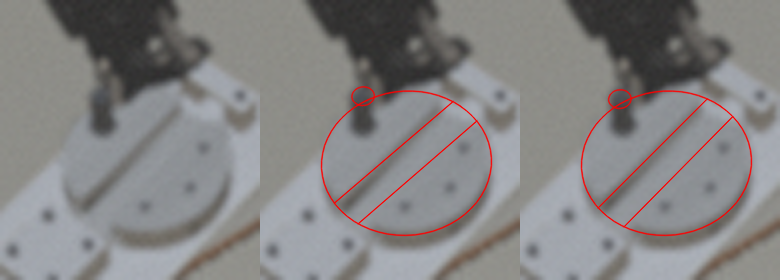

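Call:
{"name": "send_rows", "arguments": {"motion": [[[0.2,0.6,0,0,0,0],[0.2,0.6,0,0,0,0],[0,0,2,0,0,0],[0,0,3,0,0,0],[0,0,3,0,0,0],[1.3,-3.6,0,0,0,0.017],[1.3,-3.6,0,0,0,0],[1.3,-3.6,0,0,0,0],[1.3,-3.6,0,0,0,0],[1.3,-3.6,0,0,0,0],[1.3,-3.6,0,0,0,0],[1.3,-3.6,0,0,0,0]]]}}

```text
time: 7.53
tool_pos: [0.6173, -0.2911, 0.1308]
tool_rot: [0.561, 0.43, 0.561, -0.43]
contact_force: [0.6, -0.0, 0.0]
gripper_width: -0.001
```

Call:
{"name": "send_rows", "arguments": {"motion": [[[1.6,-4.0,0,0,0,0],[0,0,0,0,0,0],[0,0,0,0,0,0]]]}}

```text
time: 7.78
tool_pos: [0.6324, -0.3298, 0.1299]
tool_rot: [0.56, 0.43, 0.561, -0.431]
contact_force: [0.1, 0.6, 0.0]
gripper_width: 0.002
```

Run:
```python
from ov import *
snap('side','s5.png');snap('top','t5.png');s=manip.state();print(s['time'],s['tool_pos'],s['contact_force'])
ov('s5.png','side',(250,175,325,255),5,[3.14],'o5.png')
ov('t5.png','top',(300,180,380,250),5,[3.14],'o5t.png')
print(lm('post_top','side'),lm('post_top','top'),lm('disc_top','top'),lm('disc_top','side'),lm('bar_tab','side'),lm('bar_tab','top'))
```

```text
7.8833 [ 0.63205418 -0.3274289   0.13055047] [-0.22895784 -0.45454746  0.09695195]
[([0.5258, -0.0672, 0.0679], 0.98)] [([0.5244, -0.066, 0.0685], 0.89)] [([0.5651, -0.0528, 0.0432], 0.63)] [] [([0.6249, -0.3024, 0.0457], 0.79)] [([0.6208, -0.2958, 0.0485], 0.78)]
```

View pics/o5.png

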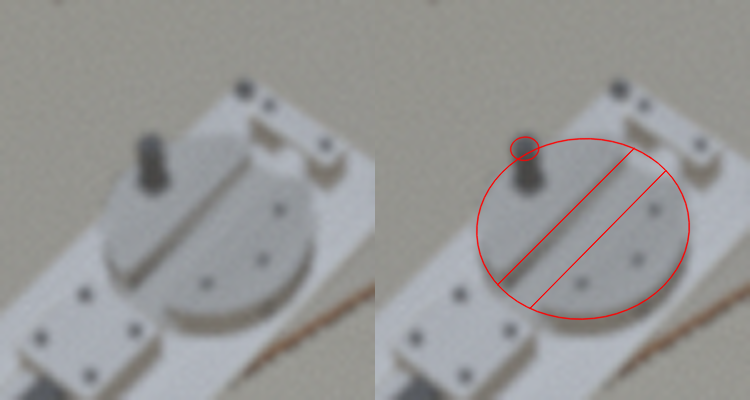

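View pics/o5t.png

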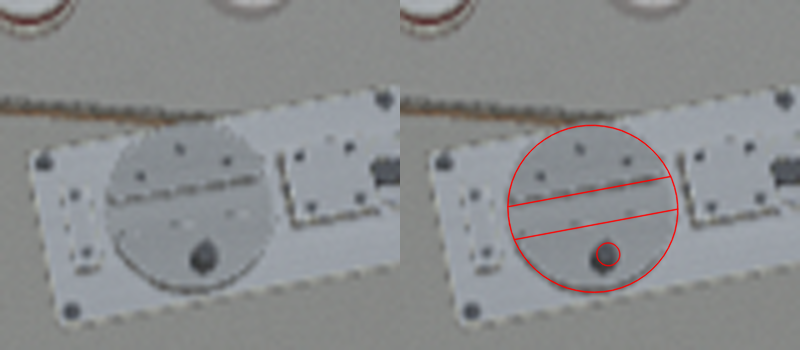

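View pics/s5.png

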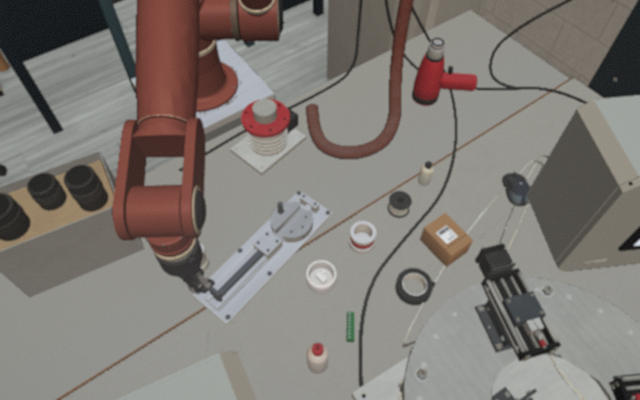

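Run:
```python
from ov import *
def ray(n,uv,z):
    c=manip.calibration(n);T=np.array(c['cam_to_world']);K=np.linalg.inv(np.array(c['mtx']))
    d=(K@np.r_[uv,1])*[1,-1,-1];d=T[:3,:3]@d;t=(z-T[2,3])/d[2];return (T[:3,3]+t*d)[:2]
c,s=np.cos(Q[0]),np.sin(Q[0]);Rm=np.array([[c,-s],[s,c]])
def go(n,f,z,xs,y0,half,sign):
    im=cv2.GaussianBlur(cv2.cvtColor(cv2.imread('pics/'+f),6),(0,0),.7)
    P=[]
    for x in xs:
        g=np.arange(-half,half,.0005)
        w_=fw(*Q,np.c_[0*g+x,g+y0,0*g+z]);p=proj(n,w_).astype(np.float32)
        v=cv2.remap(im,p[:,0].copy(),p[:,1].copy(),cv2.INTER_CUBIC)[:,0].astype(float)*sign
        k=v.argmin();wt=np.clip(np.median(v)-v,0,None)*(abs(np.arange(len(g))-k)<8)
        P.append((x,y0+(g*wt).sum()/wt.sum()))
    P=np.array(P);a=np.polyfit(P[:,0],P[:,1],1)
    for _ in range(3):
        r=P[:,1]-np.polyval(a,P[:,0]);m=abs(r)<2.0*np.median(abs(r))+2e-4;a=np.polyfit(P[m,0],P[m,1],1)
    print(n,f,'slope',round(a[0],4),'off mm',round(a[1]*1e3,2),m.sum(),len(m),'std',round(r[m].std()*1e3,2))
X=np.linspace(-.036,.036,37)
go('top','t5.png',.032,X,-.010,.006,1)
go('side','s5.png',.030,X,.010,.006,1)
B=np.linspace(-.225,-.12,50)
go('top','t5.png',.032,B,0,.012,1); go('side','s5.png',.032,B,0,.012,1)
go('top','top0.png',.032,B,0,.012,1); go('side','side0.png',.032,B,0,.012,1)
```

```text
top t5.png slope -0.0239 off mm -11.21 35 37 std 0.27
side s5.png slope 0.0255 off mm 10.56 36 37 std 0.15
top t5.png slope -0.0056 off mm 0.05 50 50 std 2.13
side s5.png slope -0.0039 off mm -4.91 50 50 std 0.16
top top0.png slope -0.0106 off mm -0.54 47 50 std 2.03
side side0.png slope -0.0038 off mm -4.97 50 50 std 0.14
```

Call:
{"name": "send_rows", "arguments": {"motion": [[[0,0,-2,0,0,0],[0,0,-2,0,0,0],[0,0,-2,0,0,0],[0,0,-1.5,0,0,0],[0,0,-1,0,0,0],[0,0,-0.8,0,0,0],[0,0,0,0,0,0],[0,0,0,0,0,0]]]}}

```text
time: 8.85
tool_pos: [0.6324, -0.3284, 0.0385]
tool_rot: [0.562, 0.43, 0.561, -0.43]
contact_force: [-0.5, -0.2, 1.0]
gripper_width: -0.004
```

Run:
```python
from h import *
snap('side','s6.png');cv2.imwrite('pics/s6z.png',cv2.resize(cv2.imread('pics/s6.png')[200:330,160:290],(600,600),interpolation=2))
s=manip.state();print(s['time'],s['tool_pos'],s['contact_force'])
```

```text
8.9 [ 0.63286824 -0.32878563  0.03938242] [-0.05448257  0.41896056  0.1349904 ]
```

View pics/s6z.png

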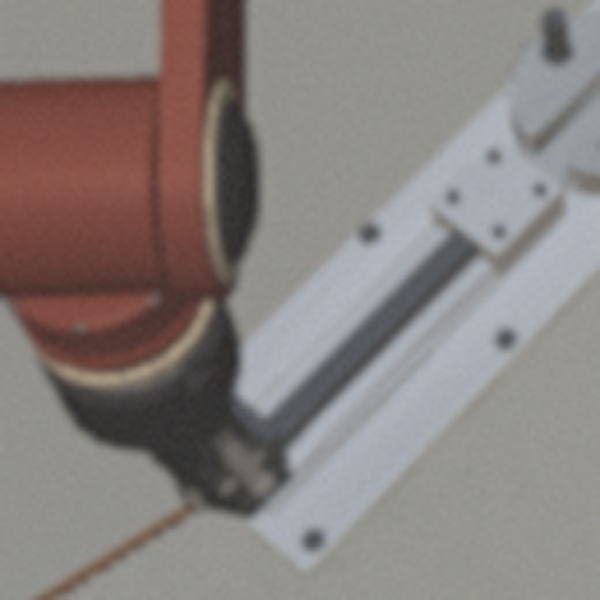

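Call:
{"name": "send_rows", "arguments": {"motion": [[[-0.104,0.386,0,0,0,0],[-0.104,0.386,0,0,0,0],[-0.104,0.386,0,0,0,0],[-0.104,0.386,0,0,0,0],[-0.104,0.386,0,0,0,0],[-0.104,0.386,0,0,0,0],[-0.104,0.386,0,0,0,0],[-0.104,0.386,0,0,0,0],[-0.104,0.386,0,0,0,0],[0,0,0,0,0,0]]]}}

```text
time: 9.73
tool_pos: [0.6229, -0.2931, 0.0387]
tool_rot: [0.562, 0.43, 0.561, -0.43]
contact_force: [0.2, -1.4, 1.6]
gripper_width: 0.003
```

Run:
```python
from h import *
snap('side','s7.png');cv2.imwrite('pics/s7z.png',cv2.resize(cv2.imread('pics/s7.png')[170:300,200:330],(600,600),interpolation=2))
s=manip.state();print(s['time'],s['tool_pos'],s['contact_force'])
```

```text
9.7833 [ 0.62284079 -0.29310214  0.03847117] [-0.75337229 -0.76904632  1.01020315]
```

View pics/s7z.png

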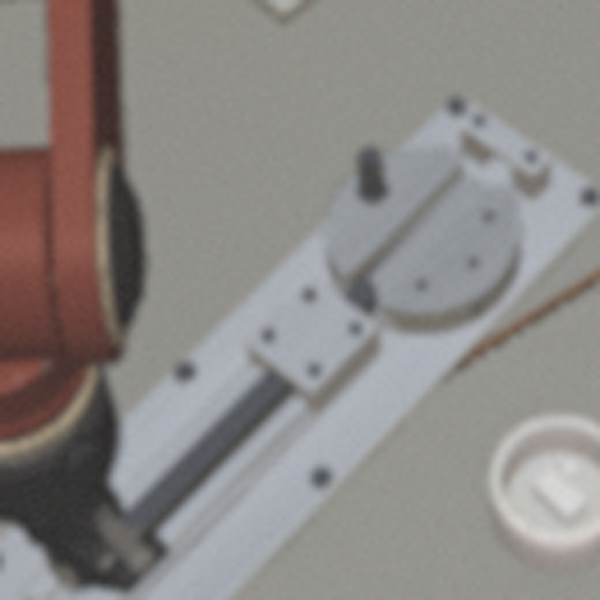

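Call:
{"name": "send_rows", "arguments": {"motion": [[[-0.078,0.29,0,0,0,0],[-0.078,0.29,0,0,0,0],[-0.078,0.29,0,0,0,0],[-0.078,0.29,0,0,0,0],[-0.078,0.29,0,0,0,0],[-0.078,0.29,0,0,0,0],[-0.078,0.29,0,0,0,0],[-0.078,0.29,0,0,0,0],[-0.078,0.29,0,0,0,0],[-0.078,0.29,0,0,0,0]]]}}

```text
time: 10.62
tool_pos: [0.6151, -0.2645, 0.0384]
tool_rot: [0.562, 0.43, 0.561, -0.43]
contact_force: [0.9, -2.9, 1.0]
gripper_width: -0.0
```

Run:
```python
from h import *
snap('side','s8.png');cv2.imwrite('pics/s8z.png',cv2.resize(cv2.imread('pics/s8.png')[170:300,200:330],(600,600),interpolation=2))
s=manip.state();print(s['time'],s['tool_pos'],s['contact_force'])
```

```text
10.6667 [ 0.614938   -0.26391678  0.03838245] [ 0.52603818 -1.4128455   0.12293379]
```

View pics/s8z.png

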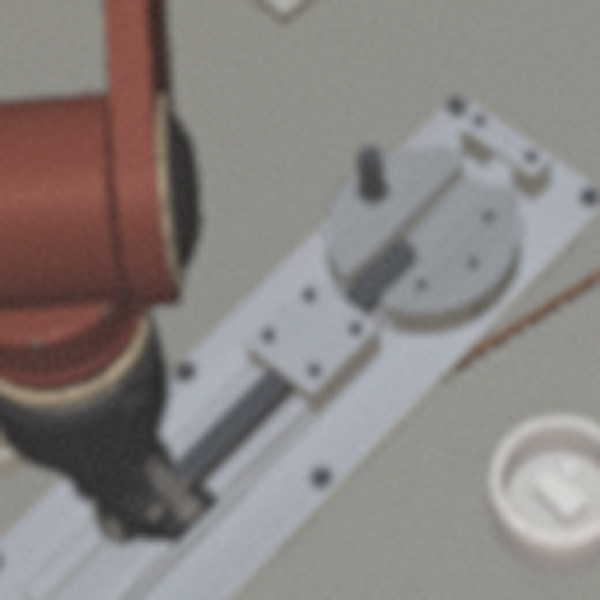

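Call:
{"name": "send_rows", "arguments": {"motion": [[[-0.078,0.29,0,0,0,0],[-0.078,0.29,0,0,0,0],[-0.078,0.29,0,0,0,0],[-0.078,0.29,0,0,0,0],[-0.078,0.29,0,0,0,0],[-0.078,0.29,0,0,0,0],[-0.078,0.29,0,0,0,0],[-0.078,0.29,0,0,0,0],[-0.078,0.29,0,0,0,0],[-0.078,0.29,0,0,0,0],[-0.078,0.29,0,0,0,0],[-0.078,0.29,0,0,0,0]]]}}

```text
time: 11.67
tool_pos: [0.6056, -0.2296, 0.0383]
tool_rot: [0.561, 0.43, 0.561, -0.43]
contact_force: [1.3, -4.3, 1.4]
gripper_width: 0.001
```

Run:
```python
from h import *
snap('side','s9.png');cv2.imwrite('pics/s9z.png',cv2.resize(cv2.imread('pics/s9.png')[170:300,200:330],(600,600),interpolation=2))
s=manip.state();print(s['time'],s['tool_pos'],s['contact_force'])
```

```text
11.7167 [ 0.60551904 -0.22909172  0.03830414] [ 0.24704988 -2.28622138  1.55011468]
```

View pics/s9z.png

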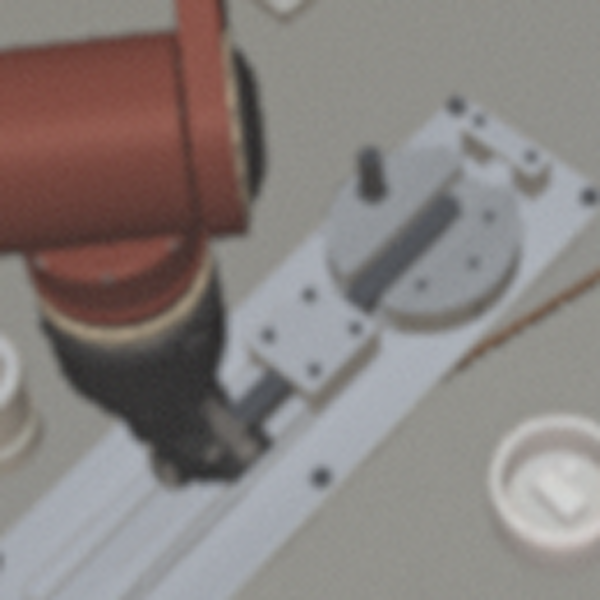

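Call:
{"name": "send_rows", "arguments": {"motion": [[[-0.078,0.29,0,0,0,0],[-0.078,0.29,0,0,0,0],[-0.078,0.29,0,0,0,0],[-0.078,0.29,0,0,0,0],[-0.078,0.29,0,0,0,0],[-0.078,0.29,0,0,0,0],[-0.078,0.29,0,0,0,0],[-0.078,0.29,0,0,0,0],[-0.078,0.29,0,0,0,0],[-0.078,0.29,0,0,0,0],[-0.078,0.29,0,0,0,0],[0,0,0,0,0,0]]]}}

```text
time: 12.72
tool_pos: [0.5968, -0.1971, 0.0382]
tool_rot: [0.561, 0.43, 0.562, -0.43]
contact_force: [0.7, -2.1, 1.2]
gripper_width: -0.001
```

Run:
```python
from h import *
snap('side','s10.png');cv2.imwrite('pics/s10z.png',cv2.resize(cv2.imread('pics/s10.png')[170:300,200:330],(600,600),interpolation=2))
s=manip.state();print(s['time'],s['tool_pos'],s['contact_force'])
```

```text
12.7667 [ 0.59680202 -0.19716549  0.03801569] [ 0.8606996  -1.64110236  0.1722151 ]
```

View pics/s10z.png

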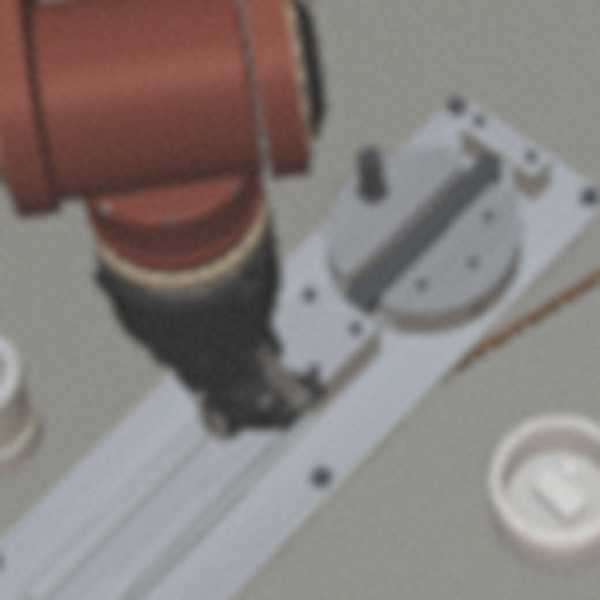

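Call:
{"name": "send_rows", "arguments": {"motion": [[[-0.052,0.193,0,0,0,0],[-0.052,0.193,0,0,0,0],[-0.052,0.193,0,0,0,0],[-0.052,0.193,0,0,0,0],[-0.052,0.193,0,0,0,0],[-0.052,0.193,0,0,0,0]]]}}

```text
time: 13.27
tool_pos: [0.5939, -0.1862, 0.0383]
tool_rot: [0.561, 0.43, 0.561, -0.43]
contact_force: [1.7, -2.8, 1.8]
gripper_width: 0.001
```

Call:
{"name": "send_rows", "arguments": {"motion": [[[-0.026,0.097,0,0,0,0],[-0.026,0.097,0,0,0,0],[-0.026,0.097,0,0,0,0]]]}}

```text
time: 13.52
tool_pos: [0.5932, -0.1834, 0.0383]
tool_rot: [0.561, 0.43, 0.561, -0.43]
contact_force: [0.7, -3.5, 1.6]
gripper_width: -0.002
```

Call:
{"name": "send_rows", "arguments": {"motion": [[[-0.026,0.097,0,0,0,0],[-0.026,0.097,0,0,0,0]]]}}

```text
time: 13.68
tool_pos: [0.5926, -0.1814, 0.0382]
tool_rot: [0.561, 0.43, 0.562, -0.43]
contact_force: [0.4, -3.5, 1.1]
gripper_width: 0.001
```

Run:
```python
from h import *
snap('side','s11.png');cv2.imwrite('pics/s11z.png',cv2.resize(cv2.imread('pics/s11.png')[170:300,200:330],(600,600),interpolation=2))
s=manip.state();print(s['time'],s['tool_pos'],s['contact_force'])
```

```text
13.7333 [ 0.59259559 -0.1812888   0.03823931] [ 0.49809821 -2.52387581  1.9062546 ]
```

View pics/s11z.png

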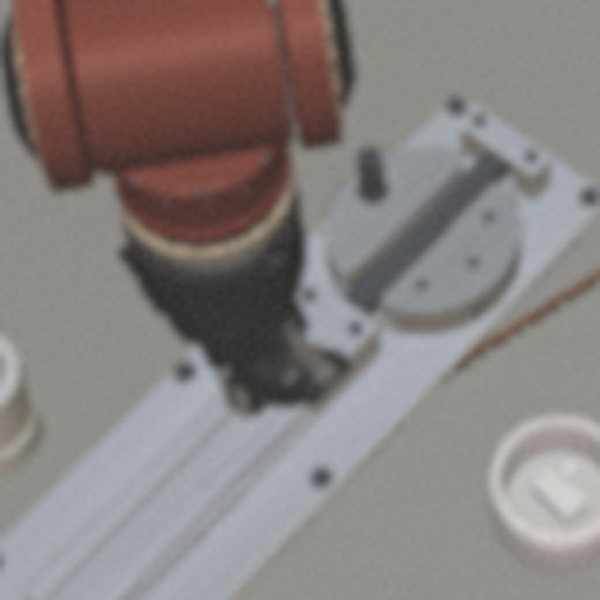

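Call:
{"name": "send_rows", "arguments": {"motion": [[[-0.026,0.097,0,0,0,0],[-0.026,0.097,0,0,0,0],[-0.026,0.097,0,0,0,0]]]}}

```text
time: 13.98
tool_pos: [0.5923, -0.1802, 0.0383]
tool_rot: [0.563, 0.429, 0.56, -0.43]
contact_force: [3.3, -10.6, -2.6]
gripper_width: -0.002
```

Call:
{"name": "send_rows", "arguments": {"motion": [[[-0.026,0.097,0,0,0,0],[-0.026,0.097,0,0,0,0]]]}}

```text
time: 14.15
tool_pos: [0.5923, -0.1802, 0.0384]
tool_rot: [0.564, 0.428, 0.559, -0.431]
contact_force: [5.6, -17.2, -5.9]
gripper_width: -0.003
```

Call:
{"name": "send_rows", "arguments": {"motion": [[[0.13,-0.48,0,0,0,0],[0.26,-0.97,0,0,0,0],[0.52,-1.93,0,0,0,0],[0,0,2,0,0,0],[0,0,3,0,0,0],[0,0,3,0,0,0],[0.5,-3,1,0,0,0],[0.5,-3,1,0,0,0],[0.5,-3,1,0,0,0],[0.5,-3,0,0,0,0],[0.5,-3,0,0,0,0],[0,0,0,0,0,0]]]}}

```text
time: 15.15
tool_pos: [0.6251, -0.3652, 0.1477]
tool_rot: [0.561, 0.431, 0.561, -0.431]
contact_force: [-0.3, 0.8, -0.2]
gripper_width: -0.0
```

Run:
```python
from h import *
c,s=np.cos(np.radians(105.1)),np.sin(np.radians(105.1))
for n in('side','top'):
    snap(n,n+'12.png')
    for q in('bar_tab','bar_nose','lock_bar','post_top'):
        for p,k in lm(q,n)[:1]:
            d=np.array(p[:2])-[.559,-.058];print(n,q,k,np.round([c*d[0]+s*d[1],-s*d[0]+c*d[1],p[2]],4))
cv2.imwrite('pics/s12z.png',cv2.resize(cv2.imread('pics/side12.png')[170:300,200:330],(600,600),interpolation=2))
cv2.imwrite('pics/t12z.png',cv2.resize(cv2.imread('pics/top12.png')[165:265,290:450],(800,500),interpolation=2))
st=manip.state();print(st['time'],st['tool_pos'],st['contact_force'])
```

```text
side bar_tab 0.94 [-0.118  -0.0007  0.0477]
side bar_nose 0.87 [0.0794 0.006  0.0262]
side lock_bar 0.96 [-0.0138  0.0042  0.0157]
side post_top 0.89 [0.0022 0.0354 0.0699]
top bar_tab 0.5 [-0.1137 -0.0007  0.0514]
top bar_nose 0.76 [0.0756 0.0031 0.0243]
top lock_bar 0.78 [-0.015  -0.0019  0.0189]
top post_top 0.85 [0.0004 0.0351 0.0709]
15.65 [ 0.62560249 -0.35959625  0.14841212] [-0.20982722 -0.23398726  0.17711913]
```

View pics/s12z.png

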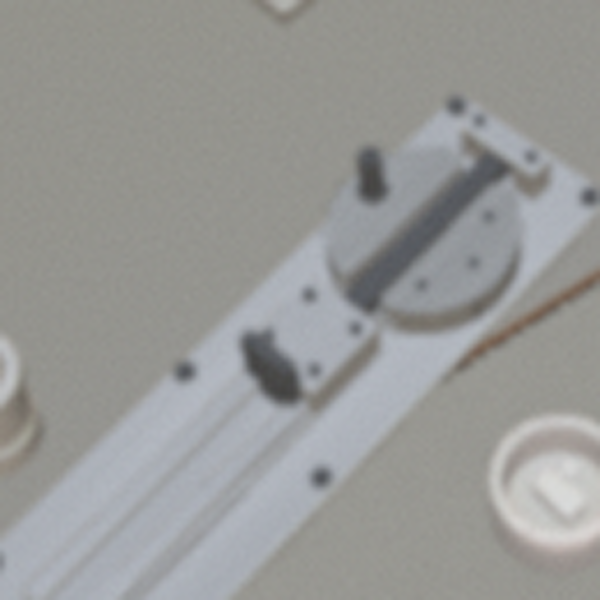

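View pics/t12z.png

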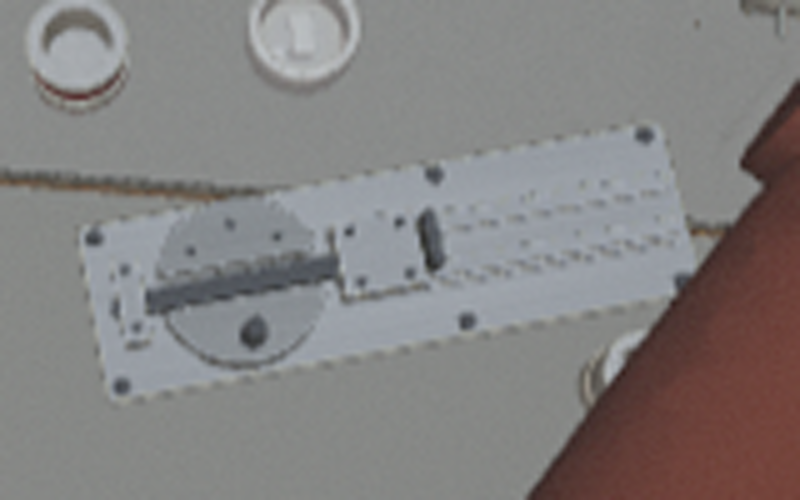

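Run:
```python
from fit import *
Q=[np.radians(105.1),.559,-.058];o=[]
for n,cr in(('side',(235,215,290,265)),('top',(355,190,400,235))):
    x0,y0,x1,y1=cr;k=8;t=cv2.resize(cv2.imread(f'pics/{n}12.png')[y0:y1,x0:x1],(400,400),interpolation=2);u=t.copy()
    K=np.array([400/(x1-x0),400/(y1-y0)])
    for P in([[-.116,-.016,.063],[-.116,.016,.063],[-.108,.016,.063],[-.108,-.016,.063]],[[-.108,-.0225,.04],[-.108,.0225,.04],[-.058,.0225,.04],[-.058,-.0225,.04]]):
        p=((proj(n,fw(*Q,P))-[x0,y0]+.5)*K).astype(int);cv2.polylines(u,[p.reshape(-1,1,2)],True,(0,0,255),1)
    o.append(u)
cv2.imwrite('pics/chk.png',np.hstack(o))
```

```text
(no output)
```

View pics/chk.png

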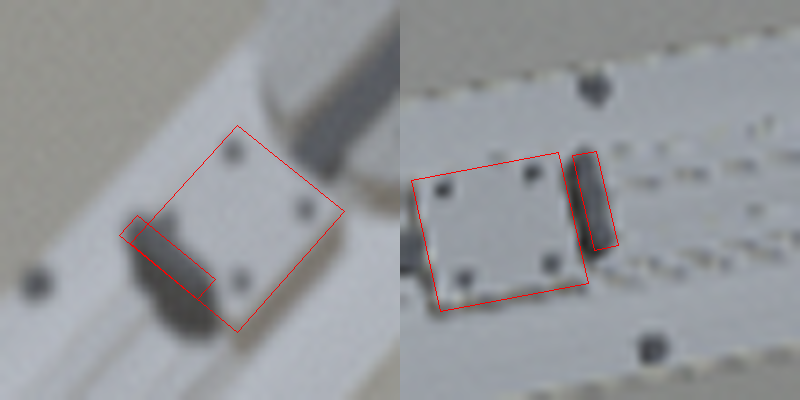

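```bash
python3 -c "
from h import *
print(manip.job_done())"
```

```text
the job is handed in; nothing more can be done
None
```

The spindle is locked and the job is handed in at about 15.7 s of the 51 s allowed. No verdict came back.

**What I did**
- With the fingers shut, I pushed the handle post about 51° anticlockwise, from about 2.25 to about 3.14 rad.
- I backed the arm off and checked the slot in both cameras.
- I then pushed the bar by its tab, in short steps, through the slot and the keeper until it stopped.

**Last checks**
- **Stop:** the tool came to rest within a millimetre of where the tab should meet the guide block. The push force rose from about 3 N to 18 N while the tool stood still.
- **Bar position:** with the arm backed away, I read the tab at x ≈ -116 mm, the nose at about +77.5 mm and the bar origin at about -14.5 mm. The targets are -116, +78 and -15 mm, and these are means of two cameras that differed by up to about 4 mm.
- **Pictures:** the top view shows the nose out beyond the keeper. The expected home outline matches the tab to about one pixel.
- **Bystanders:** the cups in view (two fully, the tall one partly behind the arm) look unmoved. I did not check the spool or the flux bottle separately.

**Disagreement:** measured against the bar's line, the top camera put the slot about 0.014 rad one way and the side camera about 0.03 rad the other. I took it as aligned within about ±0.03 rad, and the bar then went through with only 2 to 4 N and no visible turn of the disc.

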